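Slack off the red hand winch

ROBOT

A 6-joint arm with a two-finger parallel gripper is mounted at the origin on a cart in front of the work surface, level with it; the furniture and walls round the work are solid. World frame = base frame: x ahead of the robot, y to its left, z up, the work surface at z = 0. Lengths are in m, angles in rad, forces in N, time in s.
With the tool pointing down it reaches from about 0.25 to 0.85 m from the base axis. Payload 12.5 kg.
Tool frame: the origin (TCP) lies at the very end of the fingers, on their centre line; the grasp point (between the pads) lies 19 mm behind it; z points along the fingers, y is the line along which they close (so a half turn about z gives the same grasp; the last joint's range is limited). The gripper opens to 93 mm and grips with 3 to 60 N. Pads are 15 mm wide; open, the fingers measure 128 mm over their backs; the gripper's body (75 mm by 188 mm) begins 65 mm behind the grasp point.
Start: joints at [-1.425, 0.351, 1.652, -0, 1.139, -0.085], TCP at [0.126, -0.535, 0.219] pointing down, gripper open.
Joint ranges: [-2.75, 2.75], [-0.79, 2.1], [0.01, 2.65], [-1.57, 4.71], [0.07, 3.14], [-2.87, 2.87]. Speed limits (rad/s): [2.22, 2.22, 2.79, 3.14, 3.14, 3.14].

INTERFACE

Orientations are given as a 3x3 rotation matrix whose columns are the frame's x, y, z axes.
In Python, from cell import readout, imaging, env gives the robot as it stands. The module is installed in compiled form; this text tells all that it offers.
- The arm moves only by the tool drive_tool, never from a script. Its argument "steps" is a list that holds one entry, the list of rows, each a list of 4 numbers: the shift along the world's x, y, z in mm, then the turn about the world's z in degrees. In form: [[[dx, dy, dz, twist], ...]]. A call has 1 to 5 rows; each row is the pose to reach, as a shift and turn from the pose commanded when the call began; what a row does not reach only later rows make up. A row lasts 1/8 s, in which the tool goes at most 62.5 mm and 10.7 degrees, less where a joint would pass 70% of its speed; a pose out of reach is approached as far as the arm can. A call with a gripper value outside its range is refused whole. "jaw" is the opening, from 0 (shut) to 1 (fully open), set as the call begins (left out, the last holds). The fingers move at their own pace and stop on an object; "squeeze" is the grip in N (left out, the last holds). Time passes only in rows, so rows that repeat a pose let the fingers close. It gives the time, the measured TCP pose, the force, the opening and the grip force at its end, in the units of the state.
- readout.state(): the state, without advancing time (a new reading comes with each control period).
- imaging.get_image(name): name is "side" or "top"; returns a dict with "pixels" (384x512x3 uint8, red, green, blue), "mtx" (3x3 intrinsics, pixels), "k1" (the pictures are not rectified: a ray, as slopes to the right and down, at radius r is drawn at 1 + k1 r^2 times it, then the intrinsics apply), "xyz" and "orientation" of the camera in the world. Camera axes: x right, y down, z forward; pixel columns grow to the right and rows downward; lengths in m; the calibration is good to about 2 mm. A picture is of the moment at which its call begins. There is no depth.
- env.finish_job(): hands the job in; it is judged then, once.
The state is a dict: "time": time; "q": joint angles; "qd": joint speeds; "tau": joint torques, N m; "ee_pos": TCP position; "orientation": TCP orientation; "wrist_force": force on the tool from outside, world axes, zero at the start; "torque": the same for the moment, N m; "finger_gap": finger opening in m; "finger_force": force on a finger pad.
Only numpy, scipy, OpenCV 4.12 (cv2) and the standard library are available. Lean on these libraries where they do the work, as an engineer would, in place of code of your own. Each camera call takes 0.05 s, during which the arm holds its last target. There are 200 camera calls.

TASK

Slack off the red hand winch so that it can be re-roped: flick its sprung pawl off the ratchet wheel, so that it stays off, then take the red crank knob and ease the drum slowly back, clockwise seen from above, until the crank arm lies against the white-capped stop post. Leave the pawl off, and do not touch the blue winch.

Things in the scene. Friction and masses are not known exactly. Their poses are not given: they have to be found in the camera images.
- red_winch: Hand winch with a vertical drum, fixed to the bed: red base plate 140x150x10 mm, bare drum, toothed ratchet wheel (90 mm across, 45-55 mm up), flat crank arm (top 67 mm up) with an upright red knob, brass pawl with a yellow thumb pin, white-capped stop post (67 mm high). Origin on the drum's axis at the underside, z up; the joints' notes give places in this frame (x, y, mm).
- red_pawl (a joint): Pawl angle, rad: 0 on the wheel, 0.75 fully off, clockwise from above. Pivot at (45, 58). Push its yellow pin (14 mm thick, 54-91 mm up) towards +x: the pin's centre is at (59, 101) when on, (84, 80) when off, going in an arc. Clear space for 40 mm on the pin's -x side. A spring, 2 N at the pin, holds it at either end: past 0.38 it snaps to 0.75 and stays.
- red_drum (a joint): Drum and crank angle, rad: 0 = arm against the stop post; grows counterclockwise from above; starts at 1.2 to 1.6. Knob: round, free to spin on its pin, 22 mm thick, 67-112 mm up, 66 mm from the drum's axis, its direction from +x counterclockwise = this angle minus 130 degrees. Pawl on: cannot turn back past a tooth. Pawl off: turns with light friction (2 N at the knob), stays where left.
- blue_winch: The same winch with blue base plate and blue knob, its parts placed as on the red one; to be left untouched. Origin on its drum's axis at the underside.

How it is judged:
On the way:
1. the red winch's pawl is flicked off the ratchet wheel (value of joint red_pawl above 0.55 rad), for 0.2 s.
At the end, for the whole second after the job is handed in: The red winch's drum is back within 0.2 rad (11 degrees, about 13 mm at the knob) of its stop and its pawl is still off the wheel (joint above 0.55 rad) (value of joint red_drum below 0.2 rad and value of joint red_pawl above 0.55 rad); the robot touches nothing.
It fails at once if the red drum is let fly (faster than 5 rad/s, 0.33 m/s at the knob) (velocity of joint red_drum below -5 rad/s or velocity of joint red_drum above 5 rad/s).
It fails at once if the blue winch is touched (contact force between any of the fingers, the arm and blue_winch above 1 N).
It also fails if it takes over 48 s, if anything falls off the work surface, if the arm or the gripper's body presses on something with over 40 N, if the wrist force passes 120 N, or if a joint passes its speed limit or range.

## Working session

There is one attempt and no reset: what is moved stays moved. The work goes in short steps, Python scripts to look and compute and a tool call to move; the robot and the scene stay as the last step left them, time stands still between calls to the robot, and variables do not carry over. Pictures are saved under pics/ and viewed, at most 10 in all, crops included, and the job is handed in when it is done.

Besides the shell and the picture viewer there is one more tool, called after "Call:" by a JSON object that holds its "name" and its "arguments", one argument or row to a line. drive_tool: Moves the arm, as the interface text tells. Its arguments: {"type":"object","properties":{"steps":{"type":"array","items":{"type":"array","items":{"type":"array","items":{"type":"number"}}}},"jaw":{"type":"number"},"squeeze":{"type":"number"}},"required":["steps"]}

```bash
mkdir -p pics
cat > h.py <<'E'
import numpy as np, cv2
from cell import readout, imaging, env
def grab(n,f=None):
    im=imaging.get_image(n)
    if f: cv2.imwrite('pics/'+f,im['pixels'][:,:,::-1])
    return im
def cast(im,u,v,z):
    K=np.array(im['mtx']);d=np.array([(u-K[0,2])/K[0,0],(v-K[1,2])/K[1,1]]);s=d.copy()
    for _ in range(20): s=d/(1+im['k1']*(s@s))
    r=np.array(im['orientation'])@np.array([s[0],s[1],1]);c=np.array(im['xyz'])
    return (c+r*(z-c[2])/r[2])*1000
def proj(im,p):
    R=np.array(im['orientation']);q=R.T@(np.array(p)/1000-np.array(im['xyz']));s=q[:2]/q[2]
    s=s*(1+im['k1']*(s@s));K=np.array(im['mtx']);return K[0,0]*s[0]+K[0,2],K[1,1]*s[1]+K[1,2]
def blobs(im,lo,hi,amin=15):
    hsv=cv2.cvtColor(im['pixels'],cv2.COLOR_RGB2HSV);m=cv2.inRange(hsv,lo,hi)
    n,l,s,c=cv2.connectedComponentsWithStats(m)
    return [(s[i].tolist(),c[i].round(1).tolist()) for i in range(1,n) if s[i,4]>=amin]
E
python3 - <<'E'
from h import *
for n in('top','side'):
    im=grab(n,n+'0.png');print(n,im['xyz'],np.round(im['orientation'],2).tolist(),im['k1'],np.round(im['mtx'],1).tolist())
    for c,lo,hi in(('red',(0,130,60),(6,255,255)),('red2',(172,130,60),(180,255,255)),('yel',(22,130,120),(34,255,255))): print(c,blobs(im,lo,hi))
s=readout.state();print(s['time'],s['ee_pos'],s['orientation'])
E
```

```text
top [0.38447656 0.10783712 0.91406729] [[0.01, -0.99, 0.13], [-1.0, -0.01, -0.0], [0.0, -0.13, -0.99]] -0.09513053685177371 [[379.9, 0.0, 255.6], [0.0, 379.9, 190.1], [0.0, 0.0, 1.0]]
red [([103, 50, 29, 23, 288], [119.7, 62.8]), ([227, 64, 6, 21, 81], [229.7, 73.3]), ([178, 146, 41, 30, 513], [196.0, 159.1]), ([167, 155, 66, 59, 1442], [199.4, 190.0]), ([166, 157, 8, 4, 23], [169.6, 158.8]), ([0, 187, 16, 12, 117], [8.3, 191.7])]
red2 []
yel [([148, 156, 6, 6, 27], [150.5, 158.1]), ([155, 159, 16, 8, 50], [163.1, 162.9]), ([175, 167, 9, 14, 34], [178.5, 173.4]), ([294, 170, 24, 12, 90], [303.6, 174.9]), ([315, 178, 10, 17, 43], [319.6, 186.5])]
side [0.11696606 0.99715693 0.60784711] [[-0.91, -0.22, 0.36], [-0.42, 0.45, -0.78], [0.01, -0.86, -0.5]] -0.1854851622339528 [[496.7, 0.0, 262.1], [0.0, 496.7, 194.4], [0.0, 0.0, 1.0]]
red [([55, 21, 12, 15, 146], [60.9, 28.4]), ([55, 57, 11, 14, 120], [60.2, 62.9]), ([158, 137, 9, 33, 219], [162.2, 153.1]), ([215, 177, 11, 22, 191], [220.3, 187.3]), ([197, 216, 8, 15, 52], [199.4, 221.6]), ([209, 217, 12, 9, 60], [214.1, 221.8]), ([190, 220, 85, 46, 1389], [233.9, 246.7]), ([33, 224, 34, 39, 894], [49.4, 244.0]), ([123, 278, 21, 32, 366], [131.9, 296.1])]
red2 []
yel [([28, 131, 16, 10, 52], [35.7, 134.5]), ([40, 139, 7, 12, 26], [42.9, 144.5]), ([23, 141, 11, 23, 76], [27.6, 151.8]), ([0, 144, 5, 12, 39], [1.9, 149.8]), ([61, 145, 33, 32, 336], [77.4, 160.5]), ([271, 156, 15, 17, 126], [275.2, 164.4]), ([40, 159, 10, 12, 42], [44.6, 163.6]), ([32, 163, 5, 10, 17], [33.5, 168.1]), ([287, 163, 17, 3, 24], [295.0, 163.5]), ([20, 184, 10, 11, 41], [23.7, 188.6]), ([39, 195, 10, 15, 53], [42.2, 202.3]), ([187, 221, 22, 19, 191], [193.9, 230.0]), ([210, 225, 22, 5, 46], [220.1, 226.8])]
0.1 [ 0.12580444 -0.53509669  0.21813586] [[ 9.73485027e-01  2.28750701e-01 -1.34837752e-04]
 [ 2.28750712e-01 -9.73484435e-01  1.08039897e-03]
 [ 1.15879570e-04 -1.08259645e-03 -9.99999407e-01]]
```

View pics/top0.png

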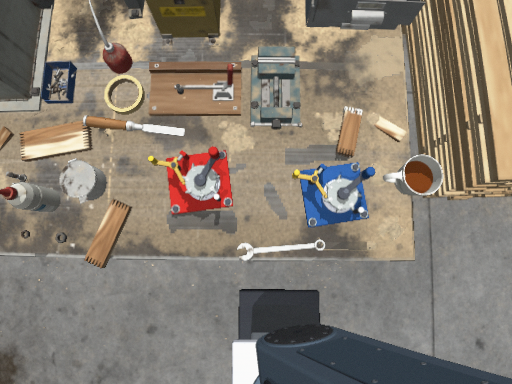

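View pics/side0.png

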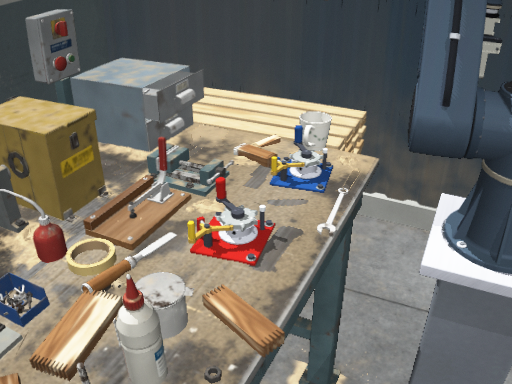

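Run:
```python
from h import *
a=cv2.imread('pics/top0.png')[135:235,135:255];b=cv2.imread('pics/side0.png')[165:275,175:285]
cv2.imwrite('pics/z.png',np.hstack([cv2.resize(a,(480,400),interpolation=2),cv2.resize(b,(320,320),interpolation=2) if 0 else cv2.resize(b,(320,400),interpolation=2)]))
im=grab('top')
hsv=cv2.cvtColor(im['pixels'],cv2.COLOR_RGB2HSV);m=cv2.inRange(hsv,(0,130,60),(6,255,255))|cv2.inRange(hsv,(172,130,60),(180,255,255))
m[:140]=0;m[230:]=0;m[:,:160]=0;m[:,245:]=0
pts=cv2.findNonZero(m);r=cv2.minAreaRect(pts);c=cv2.boxPoints(r);print(r,c.tolist())
w=[cast(im,*p,.01) for p in c];print(np.round(w,1).tolist(),np.mean(w,0))
print('pin',cast(im,150.5,158.1,.091))
```

```text
((198.44320678710938, 179.18475341796875), (62.35403060913086, 61.49022674560547), 82.64761352539062) [[163.96112060546875, 152.19857788085938], [224.94577026367188, 144.32958984375], [232.92529296875, 206.17092895507812], [171.94064331054688, 214.0399169921875]]
[[597.7, 332.1, 10.0], [618.4, 182.8, 10.0], [466.9, 160.7, 10.0], [446.5, 306.4, 10.0]] [532.40141209 245.50543899  10.        ]
pin [565.03573649 341.73600106  91.        ]
```

View pics/z.png

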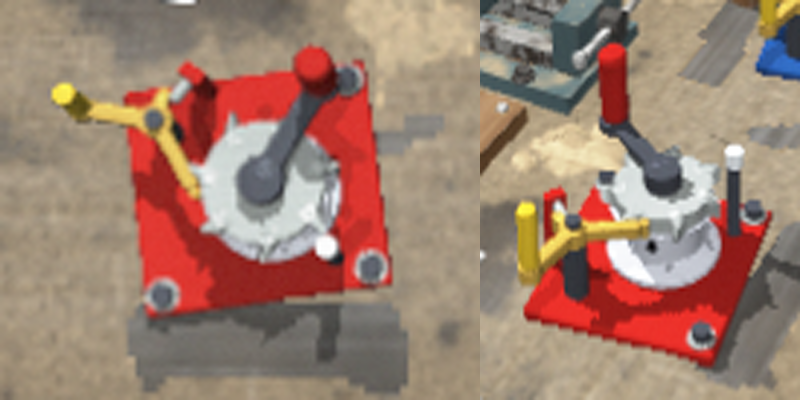

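The zoom shows the pin top at about px (151,158.5), knob top (213.5,151.5), hub (200.5,180.5), pivot (173.3,165), white cap (216.8,197). The arm points to the far right, and the pawl is on the wheel.

Run:
```python
from h import *
im=grab('top');sd=grab('side')
hub=cast(im,200.5,180.5,.072);pin=cast(im,151,158.5,.091);pv=cast(im,173.3,165,.065);kn=cast(im,213.5,151.5,.112);cap=cast(im,216.8,197,.067)
K1=[cast(im,c[0],c[1],.01) for c in[(135+128/4,135+93/4),(135+363/4,135+62/4),(135+391/4,135+285/4),(135+147/4,135+317/4)]]
print('plate',np.round(K1),np.mean(K1,0))
src=np.array([[0,0],[59,101],[45,58]],float);dst=np.array([hub[:2],pin[:2],pv[:2]])
s0=src-src.mean(0);d0=dst-dst.mean(0)
a=np.arctan2((s0[:,0]*d0[:,1]-s0[:,1]*d0[:,0]).sum(),(s0*d0).sum());R=np.array([[np.cos(a),-np.sin(a)],[np.sin(a),np.cos(a)]])
t=dst.mean(0)-R@src.mean(0);print('yaw',np.degrees(a),'t',t)
for n,p in dict(hub=hub,pin=pin,pv=pv,kn=kn,cap=cap).items(): print(n,p.round(1),(R.T@(p[:2]-t)).round(1))
k=R.T@(kn[:2]-t);print('knob r,ang',np.hypot(*k),np.degrees(np.arctan2(k[1],k[0])))
for n,p in dict(pin=pin,kn=kn,hub=hub).items(): print(n,'side',np.round(proj(sd,p),1))
b=[cast(im,*p,.01)[:2] for p in[(300,170),(359,162),(368,217),(308,226)]];print('blue',np.round(b))
```

```text
plate [[583. 324.  10.]
 [603. 181.  10.]
 [467. 161.  10.]
 [446. 307.  10.]] [524.58603275 243.09887453  10.        ]
yaw 7.717257433688346 t [518.59309481 231.85115914]
hub [518.4 231.   72. ] [-0.3 -0.8]
pin [564.1 340.6  91. ] [ 59.7 101.6]
pv [554.9 295.5  65. ] [44.5 58.2]
kn [575.9 198.8 112. ] [ 52.3 -40.4]
cap [482.  193.9  67. ] [-41.3 -32.7]
knob r,ang 66.11979767290025 -37.68695108629577
pin side [192.3 221.1]
kn side [222.7 178. ]
hub side [240.3 207.8]
blue [[ 556.   -0.]
 [ 578. -145.]
 [ 443. -164.]
 [ 421.  -19.]]
```

Call:
{"name": "drive_tool", "arguments": {
  "steps": [
    [[411,884,0,-30],[411,884,0,-30],[411,884,0,-30],[411,884,0,-30],[411,884,0,-30]]
  ],
  "jaw": 0
}}

```text
time: 0.88
ee_pos: [0.258, -0.2503, 0.2187]
orientation: [[0.957, -0.289, 0.0], [-0.289, -0.957, -0.0], [0.001, 0.0, -1.0]]
wrist_force: [0.5, -1.3, 0.8]
finger_gap: 0.0476
finger_force: 0.0
```

Works as expected. Remaining to (537,349): (279,599).

Call:
{"name": "drive_tool", "arguments": {
  "steps": [
    [[279,599,0,0],[279,599,0,0],[279,599,0,0],[279,599,0,0],[279,599,0,0]]
  ]
}}

```text
time: 1.5
ee_pos: [0.3901, 0.0334, 0.2189]
orientation: [[0.958, -0.288, 0.001], [-0.288, -0.958, -0.0], [0.001, -0.0, -1.0]]
wrist_force: [1.0, -1.5, 0.4]
finger_gap: 0.0012
finger_force: 0.0
```

```bash
python3 -c "
from h import *
s=readout.state();print(s['ee_pos'],s['q'])"
```

```text
[0.39010925 0.03344147 0.21893223] [-3.34756339e-02  5.33199120e-02  2.02629993e+00 -8.48265150e-05
  1.06093076e+00  1.82983387e+00]
```

Call:
{"name": "drive_tool", "arguments": {
  "steps": [
    [[147,316,0,0],[147,316,0,0],[147,316,0,0],[147,316,0,0],[147,316,0,0]]
  ]
}}

```text
time: 2.12
ee_pos: [0.5219, 0.3167, 0.2185]
orientation: [[0.958, -0.288, 0.0], [-0.288, -0.958, -0.0], [0.0, 0.0, -1.0]]
wrist_force: [1.2, -0.7, 0.6]
finger_gap: 0.0007
finger_force: 0.0
```

Call:
{"name": "drive_tool", "arguments": {
  "steps": [
    [[0,0,0,0],[0,0,0,0]]
  ]
}}

```text
time: 2.38
ee_pos: [0.5209, 0.3141, 0.2182]
orientation: [[0.958, -0.288, -0.001], [-0.288, -0.958, -0.001], [-0.001, 0.001, -1.0]]
wrist_force: [0.3, 0.4, -0.0]
finger_gap: 0.0006
finger_force: 0.0
```

Call:
{"name": "drive_tool", "arguments": {
  "steps": [
    [[16,35,0,0],[16,35,-60,0],[16,35,-110,0],[16,35,-153,0],[16,35,-153,0]]
  ]
}}

```text
time: 3.0
ee_pos: [0.5357, 0.3475, 0.0635]
orientation: [[0.957, -0.29, -0.005], [-0.29, -0.957, -0.003], [-0.004, 0.004, -1.0]]
wrist_force: [-0.3, 0.2, 1.0]
finger_gap: 0.0003
finger_force: 0.0
```

Run:
```python
from h import *
im=grab('top');sd=grab('side')
a=im['pixels'][120:220,120:240,::-1];b=sd['pixels'][145:255,155:285,::-1]
cv2.imwrite('pics/p1.png',np.hstack([cv2.resize(a,(400,400)),cv2.resize(b,(400,400))]))
print(readout.state()['ee_pos'])
```

```text
[0.53809537 0.34918913 0.06752709]
```

View pics/p1.png

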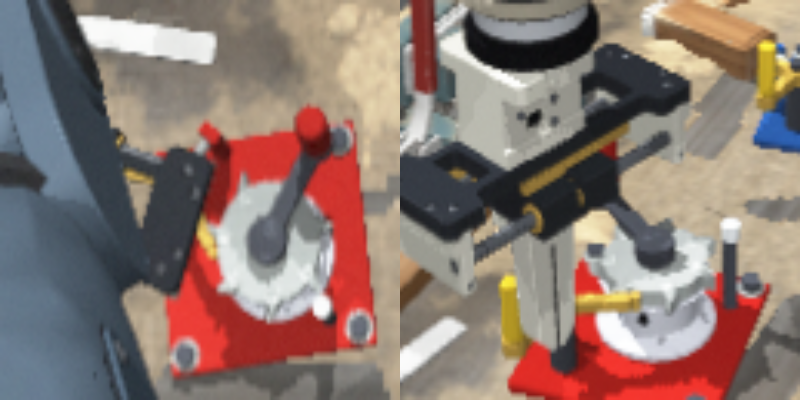

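The tool is right beside the pin on its near side. I'll push along the arc.

Call:
{"name": "drive_tool", "arguments": {
  "steps": [
    [[11,-4,0,0],[18,-7,0,0],[25,-11,0,0],[31,-15,0,0],[37,-20,0,0]]
  ]
}}

```text
time: 3.72
ee_pos: [0.5743, 0.3317, 0.0675]
orientation: [[0.958, -0.286, 0.001], [-0.286, -0.958, 0.002], [0.001, -0.002, -1.0]]
wrist_force: [-0.1, 0.2, -0.1]
finger_gap: 0.0006
finger_force: 0.0
```

Call:
{"name": "drive_tool", "arguments": {
  "steps": [
    [[0,0,0,0],[0,0,0,0]]
  ]
}}

```text
time: 3.98
ee_pos: [0.575, 0.3292, 0.0662]
orientation: [[0.957, -0.289, 0.001], [-0.289, -0.957, 0.0], [0.001, -0.0, -1.0]]
wrist_force: [0.1, -0.3, -0.1]
finger_gap: 0.0005
finger_force: 0.0
```

Call:
{"name": "drive_tool", "arguments": {
  "steps": [
    [[-20,6,0,0],[-28,8,20,0],[-28,8,80,0],[-28,8,120,0],[-28,-50,120,0]]
  ]
}}

```text
time: 4.6
ee_pos: [0.5481, 0.2816, 0.1909]
orientation: [[0.958, -0.285, 0.008], [-0.285, -0.958, 0.004], [0.007, -0.006, -1.0]]
wrist_force: [1.4, -0.7, -2.6]
finger_gap: 0.0004
finger_force: 0.0
```

Call:
{"name": "drive_tool", "arguments": {
  "steps": [
    [[1,-65,0,0],[1,-80,0,0],[1,-80,0,0]]
  ],
  "jaw": 0.55,
  "squeeze": 8
}}

```text
time: 4.97
ee_pos: [0.5479, 0.199, 0.1869]
orientation: [[0.957, -0.29, 0.002], [-0.29, -0.957, 0.001], [0.001, -0.001, -1.0]]
wrist_force: [0.1, 1.1, -0.3]
finger_gap: 0.0258
finger_force: 0.0
```

Run:
```python
from h import *
im=grab('top');sd=grab('side')
a=im['pixels'][120:220,120:240,::-1];b=sd['pixels'][145:255,155:285,::-1]
cv2.imwrite('pics/p2.png',np.hstack([cv2.resize(a,(400,400)),cv2.resize(b,(400,400))]))
s=readout.state();print(s['ee_pos'],s['finger_gap'])
t=np.array([518.6,231.9]);R=np.array([[.991,-.1343],[.1343,.991]])
for n,p in(('on',(59,101)),('off',(84,80))):print(n,np.round(proj(sd,[*(t+R@p),91]),0),np.round(proj(im,[*(t+R@p),91]),0))
```

```text
[0.54762327 0.20059996 0.18624698] 0.03385295567025372
on [193. 221.] [151. 159.]
off [185. 213.] [160. 147.]
```

View pics/p2.png

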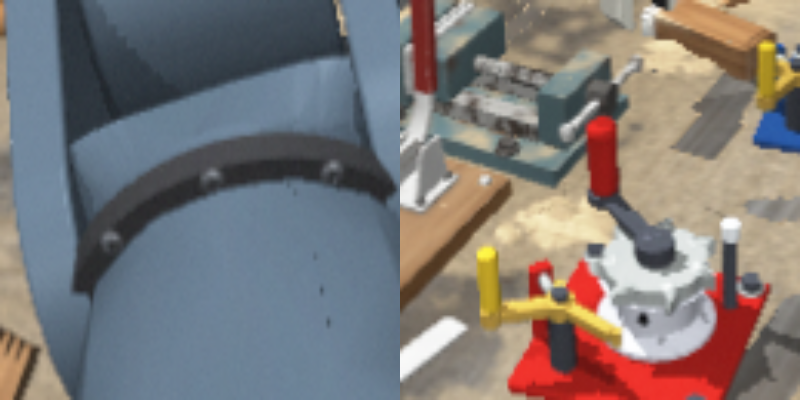

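The pin top is now at side px (183,214), which matches the predicted "off" place (185,213), so the pawl is off. Next I'll take the knob.

Call:
{"name": "drive_tool", "arguments": {
  "steps": [
    [[28,-2,0,0],[28,-2,0,0],[28,-2,-50,0],[28,-2,-104,0],[28,-2,-104,0]]
  ]
}}

```text
time: 5.7
ee_pos: [0.5726, 0.198, 0.0785]
orientation: [[0.958, -0.288, -0.007], [-0.288, -0.958, -0.002], [-0.006, 0.004, -1.0]]
wrist_force: [0.1, -0.3, 0.4]
finger_gap: 0.0511
finger_force: 0.0
```

Call:
{"name": "drive_tool", "arguments": {
  "steps": [
    [[0,0,0,0],[0,0,0,0],[0,0,0,0],[0,0,0,0]]
  ],
  "jaw": 0,
  "squeeze": 8
}}

```text
time: 6.2
ee_pos: [0.5761, 0.1979, 0.083]
orientation: [[0.957, -0.289, 0.002], [-0.289, -0.957, 0.001], [0.002, -0.001, -1.0]]
wrist_force: [-0.1, 1.9, 7.6]
finger_gap: 0.0214
finger_force: 8.0
```

Call:
{"name": "drive_tool", "arguments": {
  "steps": [
    [[-4,-6,0,0],[-8,-11,0,0],[-13,-16,0,0],[-18,-20,0,0],[-24,-24,0,0]]
  ]
}}

```text
time: 6.82
ee_pos: [0.5516, 0.175, 0.0829]
orientation: [[0.957, -0.289, 0.002], [-0.289, -0.957, 0.003], [0.001, -0.003, -1.0]]
wrist_force: [-2.2, 9.3, 7.7]
finger_gap: 0.0215
finger_force: 8.0
```

Call:
{"name": "drive_tool", "arguments": {
  "steps": [
    [[-6,-3,0,0],[-13,-6,0,0],[-19,-7,0,0],[-26,-8,0,0],[-33,-9,0,0]]
  ]
}}

```text
time: 7.45
ee_pos: [0.5198, 0.1666, 0.083]
orientation: [[0.957, -0.289, 0.005], [-0.289, -0.957, 0.004], [0.003, -0.005, -1.0]]
wrist_force: [4.5, 15.7, 1.8]
finger_gap: 0.0223
finger_force: 8.0
```

Force +15.7 N in y means I'm pulling about 2 mm too far outwards, so I'll correct inwards.

Call:
{"name": "drive_tool", "arguments": {
  "steps": [
    [[-6,2,0,0],[-13,4,0,0],[-20,6,0,0],[-26,8,0,0],[-31,11,0,0]]
  ]
}}

```text
time: 8.07
ee_pos: [0.4894, 0.1768, 0.083]
orientation: [[0.957, -0.289, 0.006], [-0.289, -0.957, 0.002], [0.005, -0.004, -1.0]]
wrist_force: [6.3, 6.6, 2.3]
finger_gap: 0.0217
finger_force: 8.0
```

Call:
{"name": "drive_tool", "arguments": {
  "steps": [
    [[-1,1,0,0],[-2,2,0,0],[-3,2,0,0]]
  ]
}}

```text
time: 8.45
ee_pos: [0.4868, 0.1784, 0.083]
orientation: [[0.957, -0.289, 0.006], [-0.289, -0.957, 0.002], [0.005, -0.004, -1.0]]
wrist_force: [10.3, 3.1, -0.4]
finger_gap: 0.0219
finger_force: 8.0
```

Call:
{"name": "drive_tool", "arguments": {
  "steps": [
    [[0,0,0,0],[0,0,0,0],[0,0,0,0],[0,0,60,0],[0,0,110,0]]
  ],
  "jaw": 0.55
}}

```text
time: 9.07
ee_pos: [0.4841, 0.1775, 0.1931]
orientation: [[0.957, -0.289, -0.001], [-0.289, -0.957, -0.0], [-0.001, 0.0, -1.0]]
wrist_force: [1.1, -0.5, 0.5]
finger_gap: 0.0513
finger_force: 0.0
```

Call:
{"name": "drive_tool", "arguments": {
  "steps": [
    [[-60,0,0,0],[-110,-60,20,0],[-110,-120,20,0],[-110,-180,20,0],[-110,-180,20,0]]
  ]
}}

```text
time: 9.7
ee_pos: [0.3739, -0.0051, 0.2119]
orientation: [[0.956, -0.293, 0.0], [-0.293, -0.956, -0.0], [0.0, 0.0, -1.0]]
wrist_force: [-0.6, 0.7, 0.4]
finger_gap: 0.051
finger_force: 0.0
```

Run:
```python
from h import *
im=grab('top');sd=grab('side')
a=im['pixels'][120:220,120:240,::-1];b=sd['pixels'][145:255,155:285,::-1]
cv2.imwrite('pics/p3.png',np.hstack([cv2.resize(a,(400,400)),cv2.resize(b,(400,400))]))
s=readout.state();print(s['ee_pos'],s['finger_gap'],s['wrist_force'])
t=np.array([518.6,231.9]);R=np.array([[.991,-.1343],[.1343,.991]])
for q in(0,.2):
    a=q-np.radians(130);p=[*(t+R@(66*np.array([np.cos(a),np.sin(a)]))),112];print(q,np.round(proj(sd,p),1),np.round(proj(im,p),1))
```

```text
[ 0.37426523 -0.00299713  0.21162963] 0.051124545350615745 [0.86400484 1.41163931 0.4163353 ]
0 [267.3 182.6] [223.1 194. ]
0.2 [263.3 180.2] [226.  188.6]
```

View pics/p3.png

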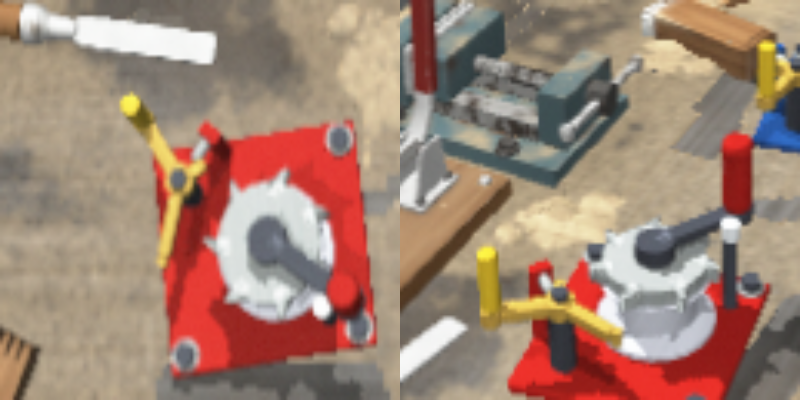

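The knob top is at top px (224,192.5) against a predicted (223,194) at the stop. The arm lies against the white cap, the pawl is still off and the tool is clear, so I'll hand the job in.

```bash
python3 -c "
from cell import env
print(env.finish_job())"
```

```text
the job is handed in; nothing more can be done
None
```

The red winch is slacked off and handed in: its pawl is off the wheel, the crank arm lies against the white-capped stop post (about 0.03–0.05 rad from it by my measurements), and the robot did not go near the blue winch except to pass well above it.

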